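# Slip the rod through the napkin rings and rest it against the cork

### The arm

A 6-joint arm with a two-finger parallel gripper is mounted at the origin on a cart in front of the work surface, level with it; the furniture and walls round the work are solid. World frame = base frame: x ahead of the robot, y to its left, z up, the work surface at z = 0. Lengths are in mm, angles in rad, forces in N, time in s.
With the tool pointing down it reaches from about 375 to 925 mm from the base axis. Payload 5.7 kg.
Tool frame: the origin (TCP) lies at the very end of the fingers, on their centre line; the grasp point (between the pads) lies 19 mm behind it; z points along the fingers, y is the line along which they close (so a half turn about z gives the same grasp; the last joint's range is limited). The gripper opens to 85 mm and grips with 20 to 120 N. Pads are 22 mm wide; open, the fingers measure 114 mm over their backs; the gripper's body (76 mm by 85 mm) begins 54 mm behind the grasp point. The pads swing forward as they close: fully open they stand 13 mm farther back than shut.
Start: joints at [1.085, 0.359, 1.51, -0, 1.272, -0.115], TCP at [217.407, 559.193, 231.267] pointing down, gripper open.
Joint ranges: [-2.97, 2.97], [-1.01, 2.36], [0.21, 2.38], [-0.96, 4.11], [0.2, 2.71], [-2.98, 2.98]. Speed limits (rad/s): [2.39, 2.39, 3.14, 3.14, 3.14, 3.14].

### API

Orientations are given as a rotation vector (axis times angle).
In Python, from bench import robot, sensors, snapshot gives the robot as it stands (robot), with the cameras as plain functions and the readings (sensors).
- The arm moves only by the shell command python3 inch.py 'ROWS' [FORCE]. ROWS is a JSON list of rows, 1 to 10 of them, each of 5 numbers: the finger opening in mm, then dx, dy, dz in parts of the range, where 1.0 means 200 mm, then a turn about the tool's z in shares of pi rad (1.0 is pi rad); each row shifts and turns the commanded pose from where the row before left it, along the tool's axes as they then stand; what a row does not reach is not made up. A row lasts 1/12 s, in which the tool goes at most 41.7 mm and 0.125 rad, less where a joint would pass 70% of its speed; a pose out of reach is approached as far as the arm can. The fingers move at their own pace and stop on an object; FORCE is the grip in N (left out, the last holds). Time passes only in rows, so rows that do not move let the fingers close. It prints the time, the measured TCP pose, the force, the opening and the grip force at its end. No shift or turn number may pass 1 either way. Input that does not fit is refused with a message, and nothing moves.
- sensors.state(): the state, without advancing time (a new reading comes with each control period).
- snapshot(name): name is "side" or "top"; returns a dict with "image" (420x560x3 uint8, red, green, blue), "fx", "fy", "cx", "cy" (pixels), "T" (4x4, takes a point from camera to world coordinates). Camera axes: x right, y up, looking along -z (the intrinsics and any distortion apply to the point x, -y, -z); pixel columns grow to the right and rows downward; lengths in mm; the calibration is good to about 2 mm. A picture is of the moment at which its call begins. There is no depth.
- robot.finish_job(): hands the job in; it is judged then, once.
The state is a dict: "t": time; "qpos": joint angles; "dq": joint speeds; "joint_torque": joint torques, N m; "tcp_pos": TCP position; "eef_rot": TCP orientation; "contact_force": force on the tool from outside, world axes, zero at the start; "wrist_torque": the same for the moment, N m; "width": finger opening in mm; "gripper_force": force on a finger pad.
Only numpy, scipy, OpenCV 4.12 (cv2) and the standard library are available. Lean on these libraries where they do the work, as an engineer would, in place of code of your own. Each camera call takes 0.05 s, during which the arm holds its last target. There are 200 camera calls.

### The job

Take the wooden rod from its rest by its square grip and slide it through the near upright of the stand, through all three porcelain napkin rings and into the far socket, until its tip just touches the cork hidden inside; then let go and leave it there. Be gentle: the rings must stay standing where they are, nothing may be forced, and the cork must not be driven deeper, as it is only held by friction and you have to feel for it. Leave the spice jar and the tumbler alone.

Things in the scene. Friction and masses are not known exactly. Their poses are not given: they have to be found in the camera images.
- rod: wooden rod, 200 mm long, 70 g: square brown grip 40 mm long, 24 x 24 mm, then a pale round shaft 14 mm thick and 160 mm long. Origin on the rod's axis in the middle of the grip (free end 20 mm behind it); +x along the axis to the tip; z up as it lies in the rest, two faces of the grip then being upright. It starts in the rest, axis level and 45 mm above the worktop.
- rod_tip (a point): end of the rod's shaft on its axis, 180 mm from the rod's origin
- rest: dark wooden rest fixed to the worktop; two V saddles, each 12 mm wide and about 45 mm high, carry the rod's shaft 40 mm and 150 mm from the middle of the grip; the 10 mm base board starts 15 mm from the middle of the grip, so the grip is free all round. Origin on the worktop under the middle of the grip; +x towards the rod's tip, z up.
- stand: pale wooden stand fixed to the worktop, base 210 x 86 mm, 120 mm high. Origin on the worktop below the near upright's outer face; +x is the way the rod goes in, z up. In x: base -15 to 195 mm, near upright 0 to 12 (19 mm hole), tray 12 to 105 (floor 60 mm up), far upright 105 to 117 (21 mm hole), then a closed tube of 22 mm bore to 189. All holes on one level line 95 mm above the worktop.
- near_eye (a point): centre of the hole in the near upright, at its outer face; axes as those of the stand
- socket_mouth (a point): centre of the hole in the far upright, at the face towards the rings, 105 mm beyond near_eye on the line of the holes; axes as those of the stand. Inside, out of sight, a cork is held by friction: its near face lies 22 to 52 mm beyond this point, different every time, and it slides deeper (as far as 66 mm) when pushed with more than about 5 N
- ring_0: white porcelain napkin ring, one of three standing loose in a row on the tray, in any order, their middles about 32, 58 and 84 mm along the stand's x: 50 mm across, 20 mm wide, on a small foot, 60 mm high; bore at least 28 mm. Origin under the middle of the foot; x along the bore, whose centre is 35 mm above the origin (level with the holes); z up
- ring_1: blue porcelain napkin ring, one of three standing loose in a row on the tray, in any order, their middles about 32, 58 and 84 mm along the stand's x: 50 mm across, 20 mm wide, on a small foot, 60 mm high; bore at least 28 mm. Origin under the middle of the foot; x along the bore, whose centre is 35 mm above the origin (level with the holes); z up
- ring_2: green porcelain napkin ring, one of three standing loose in a row on the tray, in any order, their middles about 32, 58 and 84 mm along the stand's x: 50 mm across, 20 mm wide, on a small foot, 60 mm high; bore at least 28 mm. Origin under the middle of the foot; x along the bore, whose centre is 35 mm above the origin (level with the holes); z up
- pepper_jar: bystander: glass spice jar with red cap, 45 mm across, 106 mm high; origin under its middle, z up
- tumbler: bystander: clear drinking glass, 81 mm across, 93 mm high; origin under its middle, z up

How it is judged (in metres and radians):
On the way, in this order (a step that is already met when the one before it is completed fails the run):
1. the rod's tip is through the near upright, on the line of the holes (x of rod_tip in the frame of stand above 0.016 m and y of rod_tip in the frame of stand between -0.007 and 0.007 m and z of rod_tip in the frame of stand between 0.088 and 0.102 m).
2. the rod has passed the three rings and its tip is in the far socket (x of rod_tip in the frame of stand above 0.108 m and y of rod_tip in the frame of stand between -0.007 and 0.007 m and z of rod_tip in the frame of stand between 0.088 and 0.102 m).
3. the rod's tip has reached the cork (within 5 mm) (x of rod_tip in the frame of cork_face above -0.005 m and y of rod_tip in the frame of stand between -0.007 and 0.007 m and z of rod_tip in the frame of stand between 0.088 and 0.102 m), for 0.1 s.
At the end, for the whole second after the job is handed in: Rod released and still (0.03 m/s) through near hole, all three rings and far socket (tip within 7 mm of the holes' line, rod within 0.08 rad), tip within 5 mm of the cork, cork driven in less than 6 mm; rings upright (0.12 rad), moved under 12 mm, within 10 mm of mid tray (all of step 3 and angle between the x axis of rod and the x axis of stand, either way round below 0.08 rad and distance of cork_face from where it was at the start of the episode below 0.006 m and angle between each of ring_0, ring_1, ring_2's own z axis and vertical below 0.12 rad and distance of each of ring_0, ring_1, ring_2 from where it was at the start of the episode below 0.012 m and y of ring_0 in the frame of stand between -0.01 and 0.01 m and angle between the x axis of each of ring_0, ring_1, ring_2 and the x axis of rod, either way round below 0.3 rad and y of ring_1 in the frame of stand between -0.01 and 0.01 m and y of ring_2 in the frame of stand between -0.01 and 0.01 m and linear speed of rod below 0.03 m/s); the robot touches nothing.
It fails at once if the rod is forced against the stand or the cork (more than 15 N) (contact force between rod and stand above 15 N).
It fails at once if the rod knocks against a ring (more than 5 N) (contact force between rod and ring_0 above 5 N or contact force between rod and ring_1 above 5 N or contact force between rod and ring_2 above 5 N).
It fails at once if the spice jar or the tumbler is pushed or knocked over (distance of any of pepper_jar, tumbler from where it was at the start of the episode above 0.03 m or angle between any of pepper_jar, tumbler's own z axis and vertical above 0.4 rad).
It also fails if it takes over 51 s, if anything falls off the work surface, if the arm or the gripper's body presses on something with over 40 N, if the wrist force passes 120 N, or if a joint passes its speed limit or range.

## Working session

There is one attempt and no reset: what is moved stays moved. The work goes in short steps, Python scripts to look and compute and a shell command to move; the robot and the scene stay as the last step left them, time stands still between calls to the robot, and variables do not carry over. Pictures are saved under pics/ and viewed, at most 10 in all, crops included, and the job is handed in when it is done.

```bash
ls; mkdir -p pics; python3 - <<'E'
from bench import robot, sensors, snapshot
import cv2,json,numpy as np
s=sensors.state(); print({k:np.round(v,3).tolist() for k,v in s.items()})
for n in("side","top"):
    r=snapshot(n); cv2.imwrite(f"pics/{n}0.png",r["image"][:,:,::-1])
    np.savez(f"pics/{n}0.npz",**r); print(n,[k for k in r],r["fx"],r["fy"],r["cx"],r["cy"],np.round(r["T"],3).tolist())
E
```

```text
bench.py
inch.py
pics
{'t': 0.0, 'qpos': [1.085, 0.36, 1.511, 0.0, 1.272, -0.115], 'dq': [-0.0, 0.001, -0.0, 0.002, -0.001, 0.002], 'joint_torque': [-0.0, -52.764, -27.861, -0.0, 0.013, -0.0], 'tcp_pos': [217.099, 558.592, 230.418], 'eef_rot': [-0.579, -3.087, 0.003], 'contact_force': [0.046, -0.304, -0.212], 'wrist_torque': [-0.041, 0.003, -0.018], 'gripper_force': 0.0, 'width': 85.598}
side ['image', 'fx', 'fy', 'cx', 'cy', 'T'] 439.563606708284 439.563606708284 280.3670727072944 216.52687502189733 [[-0.988, -0.105, 0.118, 638.388], [0.157, -0.698, 0.698, 720.877], [0.009, 0.708, 0.706, 858.087], [0.0, 0.0, 0.0, 1.0]]
top ['image', 'fx', 'fy', 'cx', 'cy', 'T'] 496.27190580849583 496.27190580849583 278.6623692400448 209.6662353865599 [[-0.017, 0.999, -0.048, 437.626], [-1.0, -0.017, -0.0, -54.877], [-0.001, 0.048, 0.999, 1450.998], [0.0, 0.0, 0.0, 1.0]]
```

View pics/side0.png

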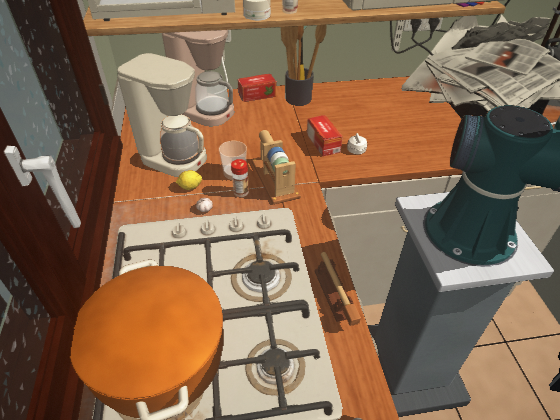

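View pics/top0.png

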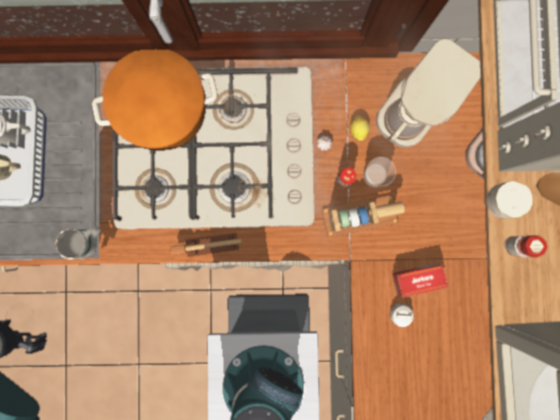

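The side view shows the rod in its rest near (340,290) and the stand near (278,170). The top view shows the rod at (210,243) and the stand at (365,215), with the jar at (347,176) and the tumbler at (379,172). I'll enlarge both.

```bash
python3 - <<'E'
import cv2,numpy as np
t=cv2.imread("pics/top0.png");s=cv2.imread("pics/side0.png")
def c(im,x,y,w,h,k):return cv2.resize(im[y:y+h,x:x+w],None,fx=k,fy=k,interpolation=cv2.INTER_CUBIC)
A=c(t,160,220,100,48,8);B=c(t,310,190,100,48,8/1)
A=np.vstack([c(t,165,225,90,34,8.8),c(t,318,196,90,34,8.8)])[:600,:792]
B=np.hstack([c(s,305,240,65,90,6),c(s,245,120,65,90,6)])
cv2.imwrite("pics/tc.png",A);cv2.imwrite("pics/sc.png",B);print(A.shape,B.shape)
E
```

```text
(598, 792, 3) (540, 780, 3)
```

View pics/tc.png

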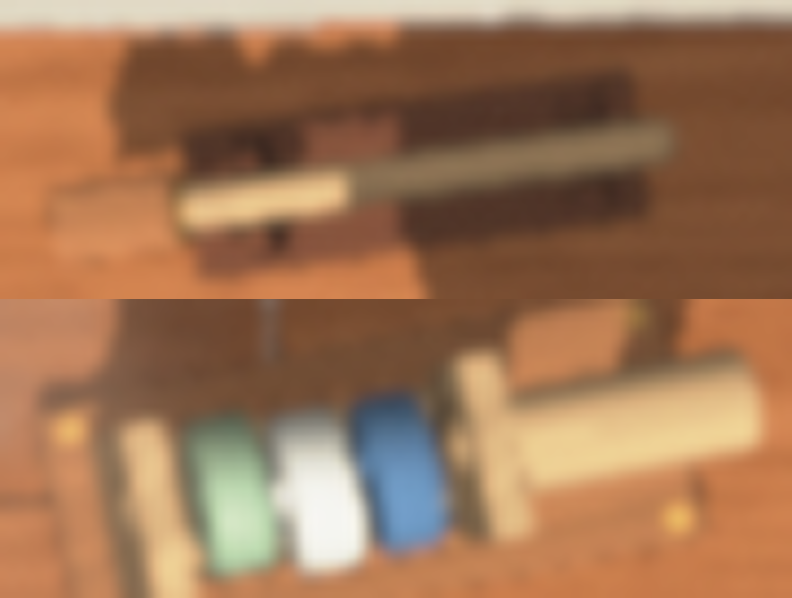

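View pics/sc.png

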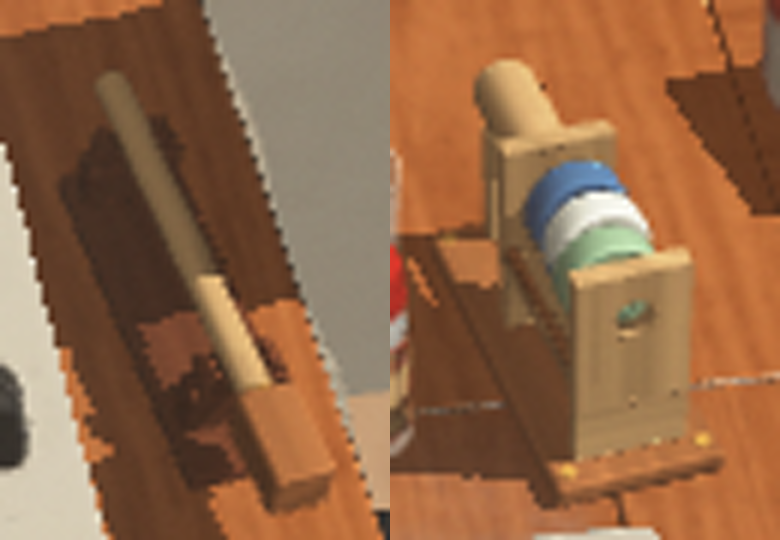

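The top crop shows the grip at crop pixels (50–175, 180–260) with the shaft running to a tip at (670,140). The stand's near upright is at x≈145 and its far upright at x≈495, with the rings ordered green, white, blue. The side crop shows the near hole at (634,314) and the grip's end face at about (303,487). I'll fit poses to these keypoints.

```bash
cat > h.py <<'E'
import numpy as np,cv2
from scipy.optimize import least_squares
def cam(f):
    return dict(np.load(f))
def proj(c,P):
    P=np.atleast_2d(P);q=(np.linalg.inv(c["T"])@np.c_[P,np.ones(len(P))].T)[:3].T
    return np.c_[c["cx"]+c["fx"]*q[:,0]/-q[:,2],c["cy"]+c["fy"]*q[:,1]/q[:,2]]
def place(p,L):
    x,y,z,a=p;c,s=np.cos(a),np.sin(a);L=np.atleast_2d(L)
    return np.c_[x+c*L[:,0]-s*L[:,1],y+s*L[:,0]+c*L[:,1],z+L[:,2]]
E
cat > fit.py <<'E'
from h import *
T=cam("pics/top0.npz");S=cam("pics/side0.npz")
tr=lambda u,v:((u+.5)/8.8-.5+165,(v+.5)/8.8-.5+225)
ts=lambda u,v:((u+.5)/8.8-.5+318,(v-299+.5)/8.8-.5+196)
sr=lambda u,v:((u+.5)/6-.5+305,(v+.5)/6-.5+240)
ss=lambda u,v:((u-390+.5)/6-.5+245,(v+.5)/6-.5+120)
# rod: axis-left is +y
rod=[(T,tr(48,190),(-20,12,12)),(T,tr(168,178),(20,12,12)),(T,tr(58,262),(-20,-12,12)),(T,tr(180,240),(20,-12,12)),
 (T,tr(668,124),(180,7,0)),(T,tr(674,157),(180,-7,0)),
 (S,sr(272,494),(-20,12,12)) ,(S,sr(333,463),(-20,-12,12)),(S,sr(240,391),(20,12,12)),(S,sr(290,373),(20,-12,12)),(S,sr(275,512),(-20,12,-12)),
 (S,sr(111,73),(180,0,7))]
def stand(w):return [(T,ts(121,428),(0,w,120)),(T,ts(165,419),(12,w,120)),(T,ts(455,357),(105,w,120)),(T,ts(497,350),(117,w,120)),(T,ts(535,538),(117,-w,120)),(T,ts(493,543),(105,-w,120)),
 (S,ss(634,314),(0,0,95)),(S,ss(570,274),(0,w,120)),(S,ss(692,258),(0,-w,120)),(S,ss(500,155),(105,w,120)),(S,ss(616,135),(105,-w,120))]
def res(p,K):
    return np.array([proj(c,place(p,l))[0]-uv for c,uv,l in K]).ravel()
r=least_squares(lambda p:res(p,rod),[400,100,45,-1.4],loss="soft_l1",x_scale=[1,1,1,.01])
s=least_squares(lambda p:res(p[:4],stand(p[4])),[450,-150,0,-1.4,30],loss="soft_l1",x_scale=[1,1,1,.01,1])
for q,K in((r,rod),(s,stand(s.x[4]))):
    print(np.round(q.x,3));print(np.round(res(q.x[:4],K).reshape(-1,2),1).tolist())
np.savez("pose.npz",rod=r.x,stand=s.x)
t=cv2.imread("pics/top0.png");d=cv2.imread("pics/side0.png")
def c_(im,x,y,w,h,k):return cv2.resize(im[y:y+h,x:x+w],None,fx=k,fy=k,interpolation=cv2.INTER_CUBIC)
def dr(im,c,p,segs,f):
    for seg in segs:
        q=np.array([f(*u) for u in proj(c,place(p,seg))]);cv2.polylines(im,[np.round(q).astype(int)],False,(255,0,255),1,cv2.LINE_AA)
w=s.x[4]
box=lambda x0,x1,y,z0,z1:[[(x0,y,z1),(x1,y,z1),(x1,-y,z1),(x0,-y,z1),(x0,y,z1)],[(x0,y,z1),(x0,y,z0)],[(x0,-y,z1),(x0,-y,z0)]]
circ=lambda x,R,z:[[(x,R*np.cos(a),z+R*np.sin(a)) for a in np.linspace(0,6.3,30)]]
R=box(-20,20,12,-12,12)+circ(180,7,0)+circ(20,7,0)+[[(20,0,7),(180,0,7)],[(20,7,0),(180,7,0)],[(20,-7,0),(180,-7,0)]]
ST=box(0,12,w,10,120)+box(105,117,w,60,120)+circ(0,9.5,95)+[[(-15,43,0),(195,43,0),(195,-43,0),(-15,-43,0),(-15,43,0)]]
A=c_(t,165,225,90,30,8.8);B=c_(t,318,196,90,36,8.8)
dr(A,T,r.x,R,lambda u,v:((u+.5-165)*8.8-.5,(v+.5-225)*8.8-.5));dr(B,T,s.x[:4],ST,lambda u,v:((u+.5-318)*8.8-.5,(v+.5-196)*8.8-.5))
cv2.imwrite("pics/ov_t.png",np.vstack([A,B]))
A=c_(d,305,240,65,90,6);B=c_(d,245,120,65,90,6)
dr(A,S,r.x,R,lambda u,v:((u+.5-305)*6-.5,(v+.5-240)*6-.5));dr(B,S,s.x[:4],ST,lambda u,v:((u+.5-245)*6-.5,(v+.5-120)*6-.5))
cv2.imwrite("pics/ov_s.png",np.hstack([A,B]))
E
python3 fit.py
```

```text
[398.253 231.433  43.218  -1.448]
[[-0.2, -0.2], [0.2, -0.8], [-0.3, 0.2], [-0.0, 0.7], [0.5, -0.9], [0.5, 0.3], [0.7, -1.6], [1.1, 0.8], [-1.2, -0.1], [0.8, 0.4], [-1.2, 1.5], [-0.0, -1.1]]
[ 471.244 -200.953    0.668   -1.397   28.51 ]
[[0.1, -0.7], [-0.5, -0.5], [0.5, 0.0], [0.1, -0.1], [-0.0, -0.6], [0.4, -0.3], [0.0, 0.2], [0.8, 1.7], [0.4, 0.2], [0.7, -0.4], [0.3, -0.8]]
```

View pics/ov_s.png

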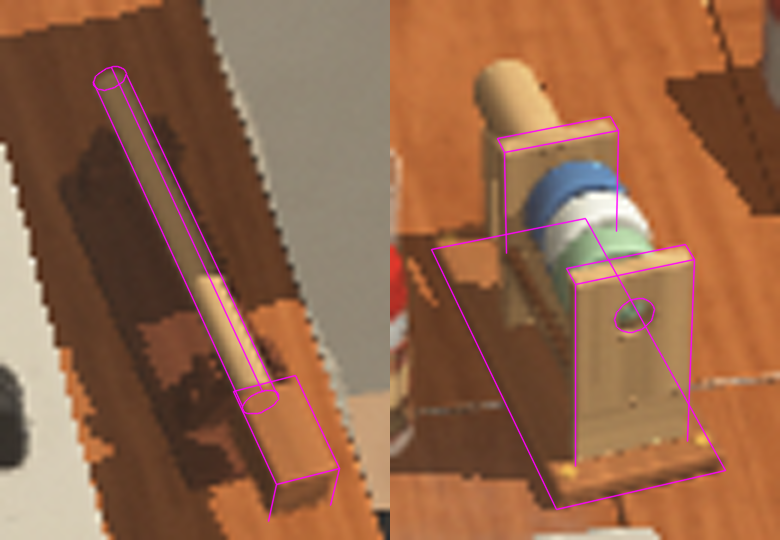

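View pics/ov_t.png

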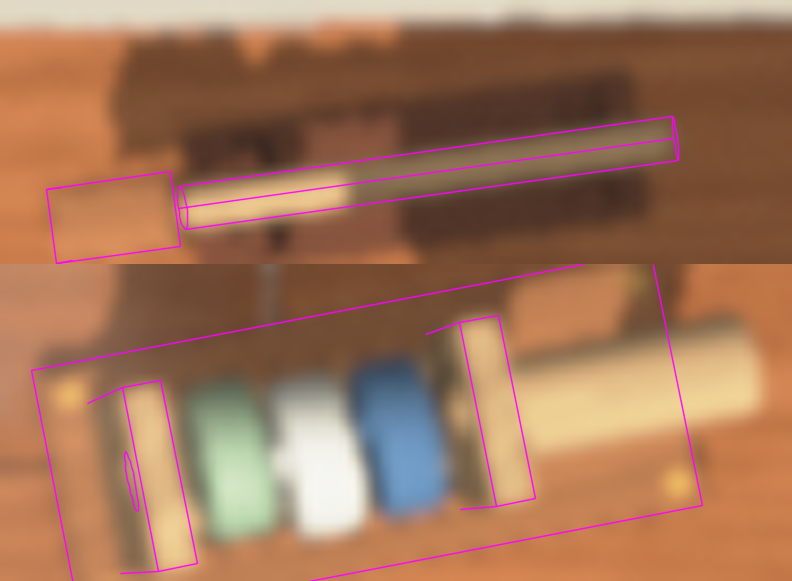

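The overlay lies on the edges to within about 0.5 px. That puts the rod at (398,231) with yaw -1.448, and the stand at (471,-201) with yaw -1.397. I'll turn the tool first.

The manual's scale: shifts go in shares of 200 mm and turns go in shares of pi rad. Converting my numbers, 0.12 rad is 0.0382.

```bash
cat > go.py <<'E'
import sys,numpy as np
from scipy.spatial.transform import Rotation as Ro
from bench import robot, sensors, snapshot
# usage: go.py x y z yaw(of rod axis)  -> displacement in present tool axes, turn needed
s=sensors.state();R=Ro.from_rotvec(s["eef_rot"]).as_matrix()
x,y,z,a=map(float,sys.argv[1:5])
d=R.T@(np.array([x,y,z])-s["tcp_pos"]);ty=np.arctan2(R[1,1],R[0,1])
print("d",d.round(2),"turn",round(float((ty-(a+np.pi/2)+np.pi/2)%np.pi-np.pi/2),4),"t",s["t"],"tcp",np.round(s["tcp_pos"],2),"tilt",R[:,2].round(4),"F",np.round(s["contact_force"],2),"w",round(s["width"],2),"q6",s["qpos"][5].round(2))
E
python3 inch.py '[[60,0,0,0,0.0382],[60,0,0,0,0.0382],[60,0,0,0,0.0382],[60,0,0,0,0.0382],[60,0,0,0,0.0382],[60,0,0,0,0.0382],[60,0,0,0,0.0382],[60,0,0,0,0.0382],[60,0,0,0,0.0372]]' 30; python3 go.py 398.3 231.4 110 -1.448
```

```text
t: 0.85
tcp_pos: [217.2, 558.8, 230.7]
eef_rot: [2.087, 2.347, -0.002]
contact_force: [0.2, -0.7, -0.8]
width: 59.8
gripper_force: 0.0
d [-346.21  141.69  120.99] turn -0.0057 t 0.85 tcp [217.2  558.82 230.74] tilt [-6.0e-04 -1.1e-03 -1.0e+00] F [ 0.2  -0.73 -0.84] w 59.83 q6 0.97
```

In the tool's units: -34.6 mm is -0.173, 14.2 mm is 0.071.

```bash
python3 inch.py '[[60,-0.173,0.071,0.0605,0],[60,-0.173,0.071,0.0605,0],[60,-0.173,0.071,0.0605,0],[60,-0.173,0.071,0.0605,0],[60,-0.173,0.071,0.0605,0],[60,-0.173,0.071,0.0605,0],[60,-0.173,0.071,0.0605,0],[60,-0.173,0.071,0.0605,0],[60,-0.173,0.071,0.0605,0],[60,-0.173,0.071,0.0605,0]]'; python3 inch.py '[[60,0,0,0,0],[60,0,0,0,0]]'; python3 go.py 398.3 231.4 26 -1.448
```

```text
t: 1.68
tcp_pos: [401.1, 231.5, 109.7]
eef_rot: [2.08, 2.354, -0.0]
contact_force: [0.3, -0.0, -0.4]
width: 59.9
gripper_force: 0.0
t: 1.85
tcp_pos: [401.0, 231.3, 109.5]
eef_rot: [-2.085, -2.348, 0.003]
contact_force: [-0.0, -0.1, -0.0]
width: 60.3
gripper_force: 0.0
d [ 0.42 -2.5  83.52] turn -0.0043 t 1.85 tcp [400.99 231.35 109.52] tilt [-2.e-03 -8.e-04 -1.e+00] F [-0.04 -0.06 -0.01] w 60.27 q6 0.26
```

In the tool's units: 25 mm is 0.125, -2.5 mm is -0.0125.

```bash
python3 inch.py '[[60,0.002,-0.0125,0.125,0],[60,0,0,0.125,0],[60,0,0,0.1,0],[60,0,0,0.05,0],[60,0,0,0.0175,0],[60,0,0,0,0],[60,0,0,0,0]]'; python3 go.py 398.3 231.4 26 -1.448; python3 - <<'E'
from h import *
from bench import robot, sensors, snapshot
for n,b in(("top",(165,215,90,50)),("side",(305,240,65,90))):
    r=snapshot(n);np.savez(f"pics/{n}1.npz",**r);x,y,w,h=b
    im=cv2.resize(r["image"][y:y+h,x:x+w,::-1],None,fx=5,fy=5,interpolation=cv2.INTER_CUBIC)
    cv2.imwrite(f"pics/{n}1.png",im)
a=cv2.imread("pics/top1.png");b=cv2.imread("pics/side1.png");a=cv2.copyMakeBorder(a,0,200,0,0,cv2.BORDER_CONSTANT)
cv2.imwrite("pics/g1.png",np.hstack([a,b]));print(a.shape,b.shape)
E
```

```text
t: 2.43
tcp_pos: [398.2, 234.2, 27.3]
eef_rot: [2.079, 2.355, 0.001]
contact_force: [0.4, -0.3, -0.6]
width: 60.3
gripper_force: 0.0
d [-2.77 -0.29  1.25] turn 0.0014 t 2.4333 tcp [398.24 234.19  27.25] tilt [ 4.e-04  2.e-04 -1.e+00] F [ 0.4  -0.31 -0.56] w 60.27 q6 0.26
(450, 450, 3) (450, 325, 3)
```

View pics/g1.png

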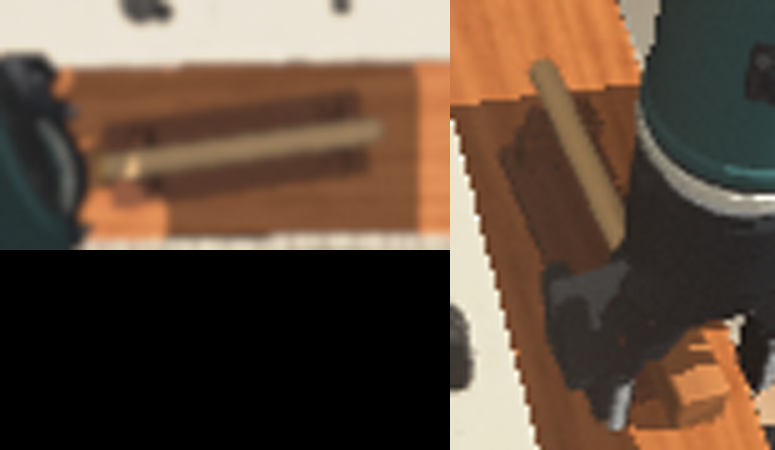

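The open fingers straddle the grip: left finger at crop (620,405), grip end at (700,390). I'll trim the position and close.

In the tool's units: -2 mm is -0.01, 1 mm is 0.005.

```bash
python3 inch.py '[[60,-0.01,0,0.005,0],[24,0,0,0,0],[22,0,0,0,0],[20,0,0,0,0],[20,0,0,0,0],[20,0,0,0,0],[20,0,0,0,0]]' 25; python3 go.py 398.3 231.4 26 -1.448
```

```text
t: 3.12
tcp_pos: [398.4, 231.2, 25.9]
eef_rot: [-2.081, -2.354, 0.001]
contact_force: [-1.2, -0.2, 4.2]
width: 23.8
gripper_force: 31.1
d [ 0.21 -0.06 -0.09] turn 0.0001 t 3.1167 tcp [398.38 231.2   25.91] tilt [-2.e-04 -2.e-04 -1.e+00] F [-1.16 -0.19  4.2 ] w 23.77 q6 0.25
```

In the tool's units: -35 mm is -0.175, -30 mm is -0.15, -0.051 rad is -0.0162.

```bash
python3 inch.py '[[20,0,0,-0.025,0],[20,0,0,-0.075,0],[20,0,0,-0.15,0],[20,0,0,-0.175,-0.0162],[20,0,0,0,0],[20,0,0,0,0]]' 30; python3 go.py 434.9 5.9 110 -1.397
```

```text
t: 3.62
tcp_pos: [400.3, 232.1, 112.7]
eef_rot: [2.019, 2.404, 0.007]
contact_force: [-0.1, -0.1, -1.6]
width: 23.6
gripper_force: 30.5
d [-228.77   -5.08    2.48] turn 0.0 t 3.6167 tcp [400.32 232.1  112.74] tilt [ 0.0048  0.0019 -1.    ] F [-0.09 -0.1  -1.63] w 23.58 q6 0.2
```

In the tool's units: -35 mm is -0.175, -30 mm is -0.15.

```bash
python3 inch.py '[[20,-0.075,-0.003,0,0],[20,-0.15,-0.003,0,0],[20,-0.175,-0.0035,0,0],[20,-0.175,-0.0035,0,0],[20,-0.175,-0.0035,0,0],[20,-0.175,-0.003,0,0],[20,-0.14,-0.003,0,0],[20,-0.079,-0.003,0,0],[20,0,0,0.05,0],[20,0,0,0.1,0]]'; python3 inch.py '[[20,0,0,0.025,0],[20,0,0,0,0],[20,0,0,0,0],[20,0,0,0,0]]'; python3 go.py 434.9 5.9 76 -1.397;  python3 - <<'E'
from h import *
from bench import robot, sensors, snapshot
o=[]
for n,b in(("top",(255,180,80,60)),("side",(250,140,65,90))):
    r=snapshot(n);np.savez(f"pics/{n}2.npz",**r);x,y,w,h=b
    o.append(cv2.resize(r["image"][y:y+h,x:x+w,::-1],None,fx=5.5,fy=5.5,interpolation=cv2.INTER_CUBIC))
o[0]=cv2.copyMakeBorder(o[0],0,o[1].shape[0]-o[0].shape[0],0,0,cv2.BORDER_CONSTANT)
im=np.hstack(o);cv2.imwrite("pics/g2.png",im);print(im.shape,o[0].shape)
E
```

```text
t: 4.45
tcp_pos: [434.4, 3.6, 80.9]
eef_rot: [2.022, 2.401, 0.002]
contact_force: [0.4, 0.6, 0.4]
width: 23.6
gripper_force: 30.5
t: 4.78
tcp_pos: [433.1, 5.4, 76.0]
eef_rot: [-2.019, -2.406, 0.0]
contact_force: [0.0, -0.0, -0.7]
width: 23.7
gripper_force: 30.4
d [ 0.22  1.86 -0.02] turn 0.0006 t 4.7833 tcp [433.11   5.36  75.98] tilt [-2.e-04 -1.e-04 -1.e+00] F [ 0.05 -0.   -0.72] w 23.69 q6 -0.32
(495, 798, 3) (495, 440, 3)
```

View pics/g2.png

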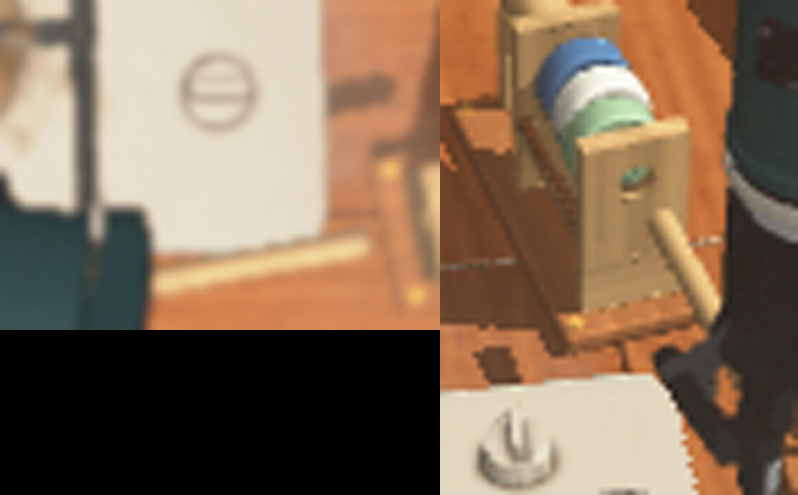

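The top view shows the shaft tip at crop (368,240), short of the base. The side view shows the tip at (665,215), below and right of the hole at (637,178), as expected for 30 mm short. I'll measure the shaft's line against the holes' line from intensity profiles in both views.

```bash
cat > meas.py <<'E'
from h import *
import sys
from scipy.ndimage import map_coordinates
s=np.load("pose.npz")["stand"][:4]; k=sys.argv[1]; tipx=float(sys.argv[2]); 
def shaft(c,im,xs):
    # offset (px) of shaft centre normal to the projected holes' line at stand x = xs
    out=[]
    im=cv2.cvtColor(im,cv2.COLOR_RGB2LAB).astype(float)
    for x in xs:
        a,b=proj(c,place(s,[(x,0,95),(x+1,0,95)]));d=(b-a)/np.linalg.norm(b-a);n=np.array([-d[1],d[0]])
        o=np.arange(-9,9.01,.1);q=a+o[:,None]*n
        pr=map_coordinates(im[:,:,1],[q[:,1],q[:,0]],order=1)  # redness: low on pale wood
        m=np.clip(np.median(np.r_[pr[:20],pr[-20:]])-pr,0,None);m[abs(o)>7]=0
        m[m<.4*m.max()]=0
        out.append((round(x),round(float((m*o).sum()/m.sum()),2),round(float((m>0).sum()*.1),1),n))
    return out
eq=[];rhs=[]
for n in("top","side"):
    c=cam(f"pics/{n}{k}.npz")
    xs=np.arange(tipx-(70 if n=="top" else 45),tipx-8,9)
    for x,o,w,nv in shaft(c,c["image"],xs):
        P0=proj(c,place(s,(x,0,95)))[0];gy=nv@(proj(c,place(s,(x,1,95)))[0]-P0);gz=nv@(proj(c,place(s,(x,0,96)))[0]-P0)
        print(n,x,o,w,gy.round(2),gz.round(2));eq.append([gy,gy*(x-tipx)/100,gz,gz*(x-tipx)/100]);rhs.append(o)
f=least_squares(lambda p:np.array(eq)@p-rhs,np.zeros(4),loss="soft_l1",f_scale=.3)
print("tip dy, slope/100mm, dz, slope:",f.x.round(2))
E
python3 meas.py 2 -30
```

```text
top -100 -2.7 9.4 -0.37 -0.0
top -91 -2.71 9.3 -0.37 -0.0
top -82 -2.93 9.0 -0.37 -0.0
top -73 -2.82 8.8 -0.37 -0.0
top -64 -2.88 8.6 -0.37 -0.0
top -55 -2.9 8.5 -0.37 -0.0
top -46 1.27 4.8 -0.37 -0.0
side -75 -0.34 3.7 -0.35 0.15
side -66 -0.65 4.5 -0.35 0.15
side -57 -1.96 9.7 -0.35 0.15
side -48 -1.72 10.2 -0.35 0.15
side -39 -1.11 11.5 -0.34 0.15
tip dy, slope/100mm, dz, slope: [  7.12  -0.7    2.62 -26.34]
```

In the tool's units: 1.9 mm is 0.0095.

```bash
python3 inch.py '[[20,0,0.0095,0,0],[20,0,0,0,0],[20,0,0,0,0]]' >/dev/null; python3 go.py 434.9 5.9 76 -1.397;  python3 - <<'E'
from h import *
from bench import robot, sensors, snapshot
from scipy.ndimage import map_coordinates
s=np.load("pose.npz")["stand"][:4]
for n,xs in(("top",(-80,-60,-45,-38)),("side",(-65,-55,-45,-38))):
    r=snapshot(n);np.savez(f"pics/{n}3.npz",**r);im=r["image"].astype(float)
    for x in xs:
        a,b=proj(r,place(s,[(x,0,95),(x+1,0,95)]));d=(b-a)/np.linalg.norm(b-a);nv=np.array([-d[1],d[0]])
        o=np.arange(-6,6.01,.5);q=a+o[:,None]*nv
        print(n,x,*[" ".join("%3d"%v for v in map_coordinates(im[:,:,k],[q[:,1],q[:,0]],order=1)) for k in(1,2)],sep="\n")
E
```

```text
d [ 0.5  -0.45  0.18] turn 0.0005 t 5.1333 tcp [435.43   5.48  76.18] tilt [ 9.e-04 -3.e-04 -1.e+00] F [ 0.27  1.57 -0.91] w 23.58 q6 -0.32
top
-80
221 221 221 221 220 213 203 190 176 174 179 188 198 202 202 195 181 166 149 137 131 129 130 133 135
203 204 204 203 200 192 179 163 145 136 133 136 143 145 144 138 127 114 100  90  84  81  82  83  85
top
-60
219 219 219 219 213 207 191 173 167 163 174 187 198 208 209 206 193 177 161 146 138 133 132 133 135
200 200 200 199 193 185 167 148 136 125 129 136 143 150 150 148 138 125 112  99  91  87  86  86  87
top
-45
129 125 123 122 124 126 128 132 141 153 168 184 196 206 208 205 194 179 165 152 143 137 134 132 131
 95  93  91  89  89  90  92  95 103 112 123 134 142 149 149 147 138 126 114 104  97  92  89  88  87
top
-38
128 124 121 120 119 121 125 132 139 153 167 181 195 203 208 203 194 180 164 153 145 140 137 135 133
 88  86  84  84  84  86  89  95 102 112 122 132 142 147 151 146 138 127 115 105  98  93  91  89  88
side
-65
137 136 135 132 129 116  99  95 104 120 141 163 180 193 197 198 178 134 109 110 111 115 115 113 114
 91  90  89  88  87  78  66  63  70  80  94 108 119 129 132 133 116  80  59  60  61  69  72  74  74
side
-55
132 131 129 128 128 123 105  89 104 120 139 161 180 193 202 201 189 156 128 113 108 110 117 117 118
 88  87  86  86  85  82  71  60  70  80  94 108 121 131 138 137 127 102  75  61  60  61  64  63  64
side
-45
124 122 122 121 120 119 108  99 102 118 137 158 179 191 199 196 178 158 146 138 127 117 114 116 117
 82  80  80  80  79  78  72  66  68  78  90 105 120 129 134 132 119 104  95  89  78  66  62  63  63
side
-38
123 123 124 124 114  99  90  91 102 118 135 156 177 190 199 192 173 154 146 143 140 138 131 122 116
 81  81  81  81  76  67  61  61  68  79  90 104 118 127 134 129 116 102  97  95  92  90  81  70  64
```

Both views put the shaft within about 1 mm of the holes' line, against 2.5 mm of clearance. I'll approach the hole in small steps and watch the force.

In the tool's units: -6 mm is -0.03, -5 mm is -0.025.

```bash
python3 inch.py '[[20,-0.025,0,0,0],[20,-0.03,0,0,0],[20,-0.03,0,0,0],[20,-0.025,0,0,0],[20,-0.015,0,0,0],[20,-0.005,0,0,0],[20,-0.005,0,0,0],[20,-0.005,0,0,0],[20,-0.005,0,0,0],[20,-0.005,0,0,0]]'; python3 inch.py '[[20,-0.005,0,0,0],[20,-0.005,0,0,0],[20,-0.005,0,0,0],[20,-0.005,0,0,0],[20,0,0,0,0]]';python3 go.py 434.9 5.9 76 -1.397
```

```text
t: 6.07
tcp_pos: [440.1, -24.1, 75.8]
eef_rot: [-2.02, -2.406, 0.0]
contact_force: [-0.6, 1.0, -1.3]
width: 23.6
gripper_force: 30.4
t: 6.48
tcp_pos: [440.9, -28.2, 75.8]
eef_rot: [2.02, 2.406, -0.0]
contact_force: [1.0, -0.6, -0.5]
width: 23.4
gripper_force: 30.4
d [34.64 -0.05 -0.17] turn 0.0001 t 6.4833 tcp [440.95 -28.21  75.83] tilt [ 1.e-04 -2.e-04 -1.e+00] F [ 1.03 -0.6  -0.53] w 23.44 q6 -0.39
```

In the tool's units: -1 mm is -0.005.

```bash
python3 inch.py '[[20,-0.005,0,0,0],[20,-0.005,0,0,0],[20,-0.005,0,0,0],[20,-0.005,0,0,0],[20,-0.005,0,0,0],[20,-0.005,0,0,0],[20,0,0,0,0]]'; python3 inch.py '[[20,-0.01,0,0,0],[20,-0.01,0,0,0],[20,-0.01,0,0,0],[20,-0.01,0,0,0],[20,-0.01,0,0,0],[20,0,0,0,0]]';python3 go.py 434.9 5.9 76 -1.397
```

```text
t: 7.07
tcp_pos: [442.0, -34.2, 75.8]
eef_rot: [2.02, 2.406, -0.0]
contact_force: [0.1, 0.1, -0.3]
width: 23.0
gripper_force: 30.4
t: 7.57
tcp_pos: [443.8, -44.2, 75.9]
eef_rot: [2.02, 2.406, -0.0]
contact_force: [0.2, 0.2, -0.8]
width: 23.6
gripper_force: 30.4
d [50.91 -0.14 -0.16] turn -0.0 t 7.5667 tcp [443.84 -44.22  75.85] tilt [ 2.e-04 -3.e-04 -1.e+00] F [ 0.24  0.17 -0.75] w 23.61 q6 -0.43
```

In the tool's units: -2 mm is -0.01.

```bash
for i in 1; do python3 inch.py '[[20,-0.01,0,0,0],[20,-0.01,0,0,0],[20,-0.01,0,0,0],[20,-0.01,0,0,0],[20,-0.01,0,0,0],[20,-0.01,0,0,0],[20,-0.01,0,0,0],[20,-0.01,0,0,0],[20,-0.01,0,0,0],[20,-0.01,0,0,0]]'; done; python3 - <<'E'
from h import *
from bench import robot, sensors, snapshot
o=[]
for n,b in(("top",(310,190,90,50)),("side",(250,120,60,85))):
    r=snapshot(n);np.savez(f"pics/{n}4.npz",**r);x,y,w,h=b
    o.append(cv2.resize(r["image"][y:y+h,x:x+w,::-1],None,fx=5.3,fy=5.3,interpolation=cv2.INTER_CUBIC))
o[0]=cv2.copyMakeBorder(o[0],0,o[1].shape[0]-o[0].shape[0],0,0,cv2.BORDER_CONSTANT)
im=np.hstack(o);cv2.imwrite("pics/g4.png",im);print(im.shape)
E
python3 go.py 434.9 5.9 76 -1.397
```

```text
t: 8.4
tcp_pos: [447.1, -63.7, 75.8]
eef_rot: [2.02, 2.406, -0.0]
contact_force: [0.6, 0.2, -1.7]
width: 23.5
gripper_force: 30.4
(450, 795, 3)
d [70.84 -0.09 -0.19] turn -0.0001 t 8.5 tcp [447.23 -63.86  75.83] tilt [ 1.e-04 -2.e-04 -1.e+00] F [-0.79  0.1  -1.19] w 23.6 q6 -0.47
```

View pics/g4.png

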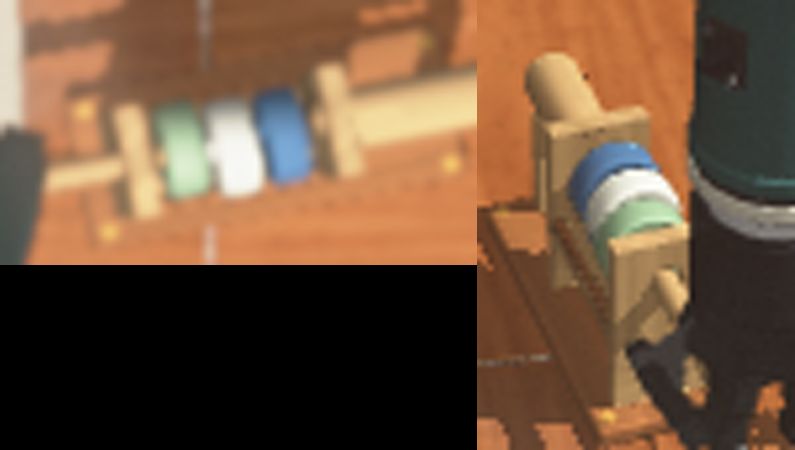

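The rod enters the near hole at side crop (668,275), and the rings stand untouched at top crop x≈183, 235 and 285. I'll carry on through the rings.

In the tool's units: -2 mm is -0.01.

```bash
python3 inch.py '[[20,-0.01,0,0,0],[20,-0.01,0,0,0],[20,-0.01,0,0,0],[20,-0.01,0,0,0],[20,-0.01,0,0,0],[20,-0.01,0,0,0],[20,-0.01,0,0,0],[20,-0.01,0,0,0],[20,-0.01,0,0,0],[20,-0.01,0,0,0]]'; python3 inch.py '[[20,-0.01,0,0,0],[20,-0.01,0,0,0],[20,-0.01,0,0,0],[20,-0.01,0,0,0],[20,-0.01,0,0,0],[20,-0.01,0,0,0],[20,-0.01,0,0,0],[20,-0.01,0,0,0],[20,-0.01,0,0,0],[20,-0.01,0,0,0]]';python3 go.py 434.9 5.9 76 -1.397; python3 - <<'E'
from h import *
from bench import robot, sensors, snapshot
s=np.load("pose.npz")["stand"][:4];a=cam("pics/top4.npz")["image"].astype(int)
r=snapshot("top");b=r["image"].astype(int)
for x in(32,58,84):
    u,v=proj(r,place(s,(x,0,120)))[0].round().astype(int);print(x,abs(a-b)[v-9:v+10,u-4:u+5].mean().round(2))
E
```

```text
t: 9.33
tcp_pos: [450.6, -83.4, 75.8]
eef_rot: [2.02, 2.406, -0.0]
contact_force: [0.5, 0.7, -1.3]
width: 23.8
gripper_force: 30.4
t: 10.17
tcp_pos: [454.0, -103.1, 75.8]
eef_rot: [2.02, 2.406, -0.0]
contact_force: [1.1, -0.1, -0.7]
width: 23.7
gripper_force: 30.4
d [ 1.1067e+02  3.0000e-02 -1.8000e-01] turn 0.0002 t 10.1667 tcp [ 454.03 -103.11   75.83] tilt [-1.e-04 -1.e-04 -1.e+00] F [ 1.08 -0.06 -0.69] w 23.75 q6 -0.55
32 3.12
58 4.02
84 3.76
```

In the tool's units: -2 mm is -0.01.

```bash
python3 inch.py '[[20,-0.01,0,0,0],[20,-0.01,0,0,0],[20,-0.01,0,0,0],[20,-0.01,0,0,0],[20,-0.01,0,0,0],[20,-0.01,0,0,0],[20,-0.01,0,0,0],[20,-0.01,0,0,0],[20,-0.01,0,0,0]]'; python3 inch.py '[[20,-0.005,0,0,0],[20,-0.005,0,0,0],[20,-0.005,0,0,0],[20,-0.005,0,0,0],[20,-0.005,0,0,0],[20,-0.005,0,0,0],[20,-0.005,0,0,0],[20,-0.005,0,0,0]]';python3 go.py 434.9 5.9 76 -1.397
```

```text
t: 10.97
tcp_pos: [457.1, -120.8, 75.8]
eef_rot: [-2.02, -2.406, 0.0]
contact_force: [-0.3, 0.2, -1.0]
width: 23.3
gripper_force: 30.4
t: 11.63
tcp_pos: [458.5, -128.6, 75.8]
eef_rot: [2.02, 2.406, -0.0]
contact_force: [-0.5, 0.0, -0.5]
width: 23.6
gripper_force: 30.4
d [ 1.3657e+02  4.0000e-02 -1.8000e-01] turn 0.0003 t 11.6333 tcp [ 458.51 -128.61   75.83] tilt [-0.e+00 -1.e-04 -1.e+00] F [-0.52  0.04 -0.48] w 23.63 q6 -0.59
```

In the tool's units: -1 mm is -0.005.

```bash
python3 inch.py '[[20,-0.005,0,0,0],[20,-0.005,0,0,0],[20,-0.005,0,0,0],[20,-0.005,0,0,0],[20,-0.005,0,0,0],[20,-0.005,0,0,0],[20,-0.005,0,0,0],[20,-0.005,0,0,0],[20,-0.005,0,0,0],[20,0,0,0,0]]';python3 go.py 434.9 5.9 76 -1.397
```

```text
t: 12.47
tcp_pos: [460.2, -137.6, 75.8]
eef_rot: [2.02, 2.406, -0.0]
contact_force: [0.3, -0.2, 0.1]
width: 23.8
gripper_force: 30.4
d [ 1.457e+02 -8.000e-02 -1.800e-01] turn 0.0001 t 12.4667 tcp [ 460.19 -137.59   75.85] tilt [ 1.e-04 -2.e-04 -1.e+00] F [ 0.26 -0.18  0.09] w 23.79 q6 -0.61
```

```bash
cat > chk.py <<'E'
from bench import robot, sensors, snapshot
import numpy as np,sys
s=sensors.state();f=-(s["contact_force"][:2]@np.array([.1729,-.9849]));p=s["tcp_pos"]
print("t %.2f ax %.2f push %.2f"%(s["t"],(p[:2]-[434.9,5.9])@np.array([.1729,-.9849]),f),np.round(s["contact_force"],1));sys.exit(f>2)
E
python3 inch.py '[[20,-0.005,0,0,0],[20,-0.005,0,0,0],[20,-0.005,0,0,0],[20,-0.005,0,0,0],[20,-0.005,0,0,0],[20,-0.005,0,0,0],[20,0,0,0,0]]' >/dev/null; python3 chk.py &&
python3 inch.py '[[20,-0.0035,0,0,0],[20,-0.0035,0,0,0],[20,-0.003,0,0,0],[20,0,0,0,0]]' >/dev/null; python3 chk.py &&
python3 inch.py '[[20,-0.0035,0,0,0],[20,-0.0035,0,0,0],[20,-0.003,0,0,0],[20,0,0,0,0]]' >/dev/null; python3 chk.py &&
python3 inch.py '[[20,-0.0035,0,0,0],[20,-0.0035,0,0,0],[20,-0.003,0,0,0],[20,0,0,0,0]]' >/dev/null; python3 chk.py
```

```text
t 13.05 ax 151.72 push -0.04 [-0.6 -0.1 -1.1]
t 13.05 ax 151.72 push -0.04 [-0.6 -0.1 -1.1]
t 13.05 ax 151.72 push -0.04 [-0.6 -0.1 -1.1]
t 13.05 ax 151.72 push -0.04 [-0.6 -0.1 -1.1]False
False
False
False
```

The manual's scale: shifts go in shares of 200 mm and turns go in shares of pi rad. Converting my numbers, -0.7 mm is -0.0035, -0.6 mm is -0.003.

```bash
sed -i 's/sys.exit(f>2)/sys.exit(int(f>2))/' chk.py
python3 inch.py '[[20,-0.0035,0,0,0],[20,-0.0035,0,0,0],[20,-0.003,0,0,0],[20,0,0,0,0]]' >/dev/null && python3 chk.py &&
python3 inch.py '[[20,-0.0035,0,0,0],[20,-0.0035,0,0,0],[20,-0.003,0,0,0],[20,0,0,0,0]]' >/dev/null && python3 chk.py &&
python3 inch.py '[[20,-0.0035,0,0,0],[20,-0.0035,0,0,0],[20,-0.003,0,0,0],[20,0,0,0,0]]' >/dev/null && python3 chk.py &&
python3 inch.py '[[20,-0.0035,0,0,0],[20,-0.0035,0,0,0],[20,-0.003,0,0,0],[20,0,0,0,0]]' >/dev/null && python3 chk.py &&
python3 inch.py '[[20,-0.0035,0,0,0],[20,-0.0035,0,0,0],[20,-0.003,0,0,0],[20,0,0,0,0]]' >/dev/null && python3 chk.py
```

```text
t 13.38 ax 153.61 push 0.02 [-0.   0.  -1.4]
t 13.72 ax 155.64 push 0.29 [-0.4  0.2 -1.4]
t 14.05 ax 157.62 push 0.12 [0.2 0.2 0.2]
t 14.38 ax 159.62 push -0.57 [-0.4 -0.7 -0.2]
t 14.72 ax 161.62 push 0.54 [ 0.4  0.6 -0.3]
```

In the tool's units: -0.7 mm is -0.0035, -0.6 mm is -0.003.

```bash

python3 inch.py '[[20,-0.0035,0,0,0],[20,-0.0035,0,0,0],[20,-0.003,0,0,0],[20,0,0,0,0]]' >/dev/null && python3 chk.py &&
python3 inch.py '[[20,-0.0035,0,0,0],[20,-0.0035,0,0,0],[20,-0.003,0,0,0],[20,0,0,0,0]]' >/dev/null && python3 chk.py &&
python3 inch.py '[[20,-0.0035,0,0,0],[20,-0.0035,0,0,0],[20,-0.003,0,0,0],[20,0,0,0,0]]' >/dev/null && python3 chk.py &&
python3 inch.py '[[20,-0.0035,0,0,0],[20,-0.0035,0,0,0],[20,-0.003,0,0,0],[20,0,0,0,0]]' >/dev/null && python3 chk.py &&
python3 inch.py '[[20,-0.0035,0,0,0],[20,-0.0035,0,0,0],[20,-0.003,0,0,0],[20,0,0,0,0]]' >/dev/null && python3 chk.py
```

```text
t 15.05 ax 163.61 push -0.21 [ 0.9 -0.1 -0.8]
t 15.38 ax 165.64 push -0.17 [ 0.2 -0.1 -0.1]
t 15.72 ax 167.64 push -0.11 [ 0.5 -0.  -0.6]
t 16.05 ax 169.63 push 0.20 [-0.1  0.2 -0.7]
t 16.38 ax 171.63 push 0.56 [ 0.   0.6 -1.2]
```

In the tool's units: -0.7 mm is -0.0035, -0.6 mm is -0.003.

```bash

python3 inch.py '[[20,-0.0035,0,0,0],[20,-0.0035,0,0,0],[20,-0.003,0,0,0],[20,0,0,0,0]]' >/dev/null && python3 chk.py &&
python3 inch.py '[[20,-0.0035,0,0,0],[20,-0.0035,0,0,0],[20,-0.003,0,0,0],[20,0,0,0,0]]' >/dev/null && python3 chk.py &&
python3 inch.py '[[20,-0.0035,0,0,0],[20,-0.0035,0,0,0],[20,-0.003,0,0,0],[20,0,0,0,0]]' >/dev/null && python3 chk.py &&
python3 inch.py '[[20,-0.0035,0,0,0],[20,-0.0035,0,0,0],[20,-0.003,0,0,0],[20,0,0,0,0]]' >/dev/null && python3 chk.py &&
python3 inch.py '[[20,-0.0035,0,0,0],[20,-0.0035,0,0,0],[20,-0.003,0,0,0],[20,0,0,0,0]]' >/dev/null && python3 chk.py
```

```text
t 16.72 ax 172.76 push 4.19 [-0.3  4.2  0.6]
```

A push of 4.2 N at ax 172.8 means the tip has found the cork, about 38 mm beyond the socket mouth. I'll relax the push, lower the rod onto the hole edge and check.

In the tool's units: 0.4 mm is 0.002.

```bash
python3 inch.py '[[20,0,0,0,0],[20,0.002,0,0,0],[20,0.002,0,0,0],[20,0,0,0,0]]' >/dev/null; python3 chk.py; python3 inch.py '[[20,0,0,0.0035,0],[20,0,0,0.0035,0],[20,0,0,0,0],[20,0,0,0,0]]'>/dev/null; python3 chk.py
```

```text
t 17.05 ax 172.73 push 2.18 [-1.1  2.  -0.8]
t 17.38 ax 172.72 push 2.24 [-1.   2.1  0.7]
```

In the tool's units: 0.4 mm is 0.002, 0.3 mm is 0.0015.

```bash
python3 inch.py '[[20,0.0015,0,0.002,0],[20,0,0,0.002,0],[20,0,0,0,0],[20,0,0,0,0]]'>/dev/null; python3 chk.py; python3 go.py 434.9 5.9 76 -1.397
```

```text
t 17.72 ax 172.71 push 0.55 [-0.4  0.5  0.7]
d [ 1.7271e+02 -1.5000e-01 -2.3700e+00] turn 0.0003 t 17.7167 tcp [ 464.96 -164.18   73.74] tilt [ 4.e-04 -6.e-04 -1.e+00] F [-0.43  0.49  0.69] w 23.81 q6 -0.65
```

```bash
python3 inch.py '[[26,0,0,0,0],[30,0,0,0,0],[36,0,0,0,0],[44,0,0,0,0],[50,0,0,0,0],[50,0,0,0,0],[50,0,0,0,0]]' 20; python3 chk.py
```

```text
t: 18.3
tcp_pos: [464.7, -163.9, 73.6]
eef_rot: [2.02, 2.406, -0.0]
contact_force: [0.4, -0.6, -0.7]
width: 50.1
gripper_force: 0.0
t 18.30 ax 172.39 push -0.67 [ 0.4 -0.6 -0.7]
```

Released. I'll lift straight up and clear, then look.

In the tool's units: 35 mm is 0.175, -30 mm is -0.15.

```bash
python3 inch.py '[[50,0,0,-0.025,0],[50,0,0,-0.05,0],[50,0,0,-0.1,0],[50,0,0,-0.15,0],[50,0,0,-0.15,0],[50,0,0,-0.15,0],[50,0.125,0,-0.125,0],[50,0.175,0,-0.05,0],[50,0.175,0,0,0],[50,0.175,0,0,0]]'; python3 inch.py '[[50,0.175,0,0,0],[50,0.175,0,0,0],[50,0.175,0,0,0],[50,0,0,0,0],[50,0,0,0,0]]' | head -2; python3 - <<'E'
from h import *
from bench import robot, sensors, snapshot
o=[]
for n,b in(("top",(305,190,90,50)),("side",(250,120,60,85))):
    r=snapshot(n);np.savez(f"pics/{n}5.npz",**r);x,y,w,h=b
    o.append(cv2.resize(r["image"][y:y+h,x:x+w,::-1],None,fx=5.3,fy=5.3,interpolation=cv2.INTER_CUBIC))
o[0]=cv2.copyMakeBorder(o[0],0,o[1].shape[0]-o[0].shape[0],0,0,cv2.BORDER_CONSTANT)
cv2.imwrite("pics/g5.png",np.hstack(o))
E
```

```text
t: 19.13
tcp_pos: [442.6, -35.0, 235.8]
eef_rot: [2.019, 2.402, 0.003]
contact_force: [0.5, 0.9, -0.5]
width: 50.3
gripper_force: 0.0
t: 19.55
tcp_pos: [423.6, 69.1, 234.5]
```

View pics/g5.png

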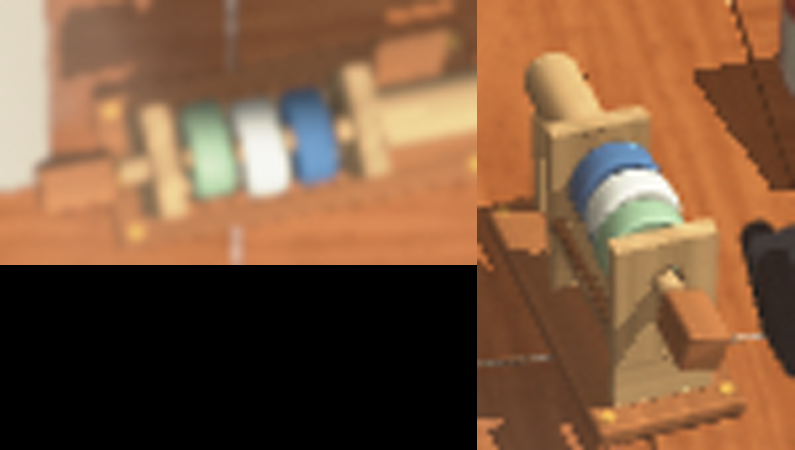

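The rod lies through the near hole at side crop (668,283), with the grip at (690,325). The pale shaft shows between all three upright rings and at the far upright (345,130). The gripper is clear, so I'll hand the job in.

```bash
python3 -c "
from bench import robot, sensors, snapshot
print(robot.finish_job())"
```

```text
the job is handed in; nothing more can be done
None
```

The job is handed in (no verdict came back): the rod is through the near upright, all three rings and the far socket, its tip felt the cork at about 4 N some 38 mm in, and it was released with the rings still standing and the arm clear.

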